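Roll the guide shaft into the V-block

TASK

The microtome's guide shaft is due for oiling: roll it along the bench by pushing gently against its side, up the lead-in ramp and into the groove of the V-block, so that it comes to rest there squarely, with about as much of it overhanging the block on one side as on the other. Only push it: never pinch, lift or carry it, and do not jam it with a hard push. Leave the oil bottle, the staining jar and the petri dish as they stand, and move clear at the end.

Things in the scene. Friction and masses are not known exactly. Their poses are not given: they have to be found in the camera images.
- shaft: round polished steel tube, dark bands and dark bores at its ends, 40 mm across, 150 mm long, about 0.3 kg, loose on the bench on the robot's side of the V-block. Origin at the middle of its axis (20 mm above the bench at first); its y axis runs along the shaft, x and z turn as it rolls (any roll angle will do). It rolls easily square to its axis and resists sliding endways, so it must be steered.
- v_block: dark steel block fixed to the bench, 90 mm wide along y, ramp on the robot's side. Origin on the bench under the bottom line of its V groove; y along the groove, x level from ramp to groove (away from the robot), z up. The far flank rises at 30 degrees from 3 mm height at x = 0 to 21 mm at x = 31 mm; the block ends at x = 42 mm, with a foot bar 114 mm long, 6 mm high.
- ramp_toe (a point): where the ramp begins, at bench height, mid-width: 72 mm before the V line. Same axes as the block. The ramp rises evenly from here to the crest.
- crest (a point): top of the ramp, 11 mm above the bench, mid-width, 14 mm before the V line; the top is flat for the last 4 mm of the ramp. Behind it the near flank falls at 30 degrees into the V. On the crest the shaft's axis is 31 mm up; once past it the shaft rolls down into the groove by itself.
- seat (a point): where the middle of the shaft's axis should come to lie: over the V line, mid-width, 26 mm above the bench. Same axes as the block. A shaft lying in the groove can still be nudged endways by a light push on its end.
- oil_bottle: small white bottle with a pointed green cap, 38 mm across, 98 mm tall, loose, standing left of the V-block. Origin at the centre of its underside. Leave it alone.
- staining_jar: clear glass jar with a knobbed lid and pink contents, 55 mm across, 114 mm tall, loose, standing right of the V-block. Origin at the centre of its underside. Leave it alone.
- petri_dish: clear shallow dish, 57 mm across, 12 mm high, loose, lying behind the V-block. Origin at the centre of its underside. Leave it alone.
Not all that is in view belongs to the job. What is shaped like the shaft but red is not meant.

How it is judged:
By the outcome, as a careful person would: the job done as asked, in the order asked, and still so for the second after the job is handed in, with the robot touching nothing.
It also fails if it takes over 58 s, if anything falls off the work surface, if the arm or the gripper's body presses on something with over 40 N, if the wrist force passes 120 N, or if a joint passes its speed limit or range.

ROBOT

A 6-joint arm with a two-finger parallel gripper is mounted at the origin on a cart in front of the work surface, level with it; the furniture and walls round the work are solid. World frame = base frame: x ahead of the robot, y to its left, z up, the work surface at z = 0. Lengths are in m, angles in rad, forces in N, time in s.
With the tool pointing down it reaches from about 0.225 to 0.875 m from the base axis. Payload 3.4 kg.
Tool frame: the origin (TCP) lies midway between the tips of the shut fingers; the grasp point (between the pads) lies 19 mm behind it (manip.tcp_to_grasp is the distance from the TCP to the grasp point, in m); x points along the fingers, y is the direction in which the jaws open and shut, and the axes are right-handed (so a half turn about x gives the same grasp; the last joint's range is limited). The gripper opens to 85 mm and grips with 20 to 120 N. Pads are 22 mm wide; open, the fingers measure 114 mm over their backs; the gripper's body (76 mm by 85 mm) begins 54 mm behind the grasp point. The pads swing forward as they close: fully open they stand 13 mm farther back than shut.
Start: joints at [1.062, 0.276, 1.505, -0, 1.361, -0.121], TCP at [0.217, 0.532, 0.231] pointing down, gripper open.
Joint ranges: [-2.89, 2.89], [-0.75, 2.08], [0.22, 2.7], [-1.18, 4.32], [0.11, 2.71], [-2.7, 2.7]. Speed limits (rad/s): [2.57, 2.57, 3.14, 3.14, 3.14, 3.14].

INTERFACE

Orientations are given as a unit quaternion [w, x, y, z].
In Python, from rig import readout, eyes, job, manip gives the robot as it stands. The module is installed in compiled form; this text tells all that it offers.
- The arm moves only by the tool carry_out, never from a script. Its argument "deltas" is one flat list of numbers, 7 for each row, row after row: the shift along the tool's x, y, z scaled (see below), then the turn, a rotation vector about the tool's x, y, z scaled (see below), then the opening, from -1 (shut) to 1 (fully open). In form: [dx, dy, dz, ax, ay, az, grip, dx, dy, dz, ax, ay, az, grip, ...]. A call has 1 to 10 rows; each row shifts and turns the commanded pose from where the row before left it, along the tool's axes as they then stand; what a row does not reach is not made up. The controller multiplies each number of a shift by 60 mm and each number of a turn by 4 degrees. A row lasts 1/8 s, in which the tool goes at most 62.5 mm and 10.7 degrees, less where a joint would pass 70% of its speed; a pose out of reach is approached as far as the arm can. A call with a number of a shift or a turn outside -1 to 1 is refused whole. A call with a gripper value outside its range is refused whole. The fingers move at their own pace and stop on an object; "newtons" is the grip in N (left out, the last holds). Time passes only in rows, so rows that do not move let the fingers close. It gives the time, the measured TCP pose, the force and the opening at its end, in the units of the state.
- readout.get_state(): the state, without advancing time (a new reading comes with each control period).
- eyes.get_image(name): name is "scene" or "side" or "wrist"; returns a dict with "color" (400x640x3 uint8, red, green, blue), "z_map" (400x640 float32, m along the optical axis (not along the pixel's ray), 0 where there is no reading), "mtx" (3x3 intrinsics, pixels), "origin" and "orientation" of the camera in the world. Camera axes: x right, y down, z forward; pixel columns grow to the right and rows downward; lengths in m; the calibration is good to about 2 mm. A picture is of the moment at which its call begins.
- job.sign_off(): hands the job in, once; it reports no verdict.
The state is a dict: "clock": time; "qpos": joint angles; "qd": joint speeds; "effort": joint torques, N m; "position": TCP position; "ee_rot": TCP orientation; "contact_force": force on the tool from outside, world axes, zero at the start; "moment": the same for the moment, N m; "width": finger opening in m.
Only numpy, scipy, OpenCV 4.12 (cv2) and the standard library are available. Lean on these libraries where they do the work, as an engineer would, in place of code of your own. Each camera call takes 0.05 s, during which the arm holds its last target.

## Working session

There is one attempt and no reset: what is moved stays moved. The work goes in short steps, Python scripts to look and compute and a tool call to move; the robot and the scene stay as the last step left them, time stands still between calls to the robot, and variables do not carry over. Pictures are saved under pics/ and viewed, and the job is handed in when it is done.

Besides the shell and the picture viewer there is one more tool, called after ">>>" by a JSON object that holds its "fn" and its "kwargs", one argument or row to a line. carry_out: Moves the arm, as the interface text tells. Its arguments: {"type":"object","properties":{"deltas":{"type":"array"},"newtons":{"type":"number"}},"required":["deltas"]}

```bash
mkdir -p pics; python3 - <<'E'
from rig import readout, eyes
import cv2,numpy as np
print(readout.get_state())
for n in ("scene","side","wrist"):
    d=eyes.get_image(n); cv2.imwrite(f"pics/{n}0.png",d["color"][:,:,::-1]); np.savez(f"pics/{n}0.npz",**d)
    print(n,d["mtx"].tolist(),d["origin"],d["orientation"])
E
```

```text
{'clock': 0.0, 'qpos': array([ 1.06199374e+00,  2.76609227e-01,  1.50616322e+00,  3.98802642e-06,
        1.36069318e+00, -1.21028948e-01]), 'qd': array([ 0.00038424,  0.00243019,  0.00051034, -0.00131694,  0.00148069,
       -0.00060149]), 'effort': array([-1.52151744e-03, -4.16769147e+01, -2.45812798e+01, -5.41788165e-05,
        1.05991244e-02, -3.14354895e-05]), 'position': array([0.21717783, 0.53182519, 0.23041961]), 'ee_rot': array([ 0.69365077,  0.13561235,  0.69406361, -0.13687076]), 'contact_force': array([-0.89137847,  0.38949321,  0.1062371 ]), 'moment': array([-0.00442037,  0.03027172,  0.00211094]), 'width': 0.08567118346654355}
scene [[464.25671501148963, 0.0, 323.79870747290323], [0.0, 464.25671501148963, 201.84442132497762], [0.0, 0.0, 1.0]] [0.35549512 0.54842219 0.75744166] [ 0.06079393 -0.12835116  0.91954844 -0.36641608]
side [[401.9949958306445, 0.0, 317.7073536326453], [0.0, 401.9949958306445, 202.47861524929323], [0.0, 0.0, 1.0]] [0.52407966 0.67121374 0.44231432] [ 0.0311438  -0.02568788  0.847672   -0.5289824 ]
wrist [[354.2044100115339, 0.0, 321.11048629903314], [0.0, 354.2044100115339, 205.40454283085722], [0.0, 0.0, 1.0]] [0.14210788 0.56233475 0.37338783] [0.13211076 0.81913323 0.55119199 0.0880618 ]
```

View pics/scene0.png

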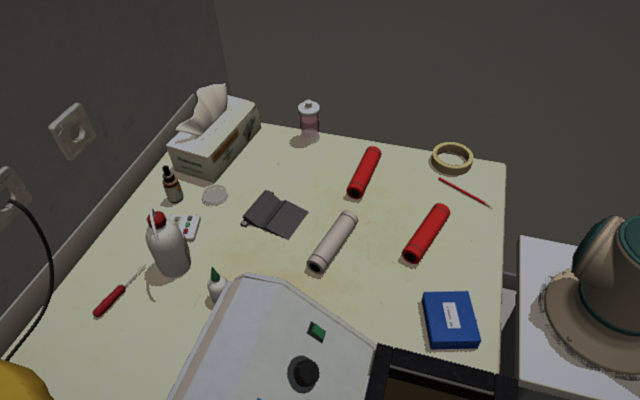

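View pics/side0.png

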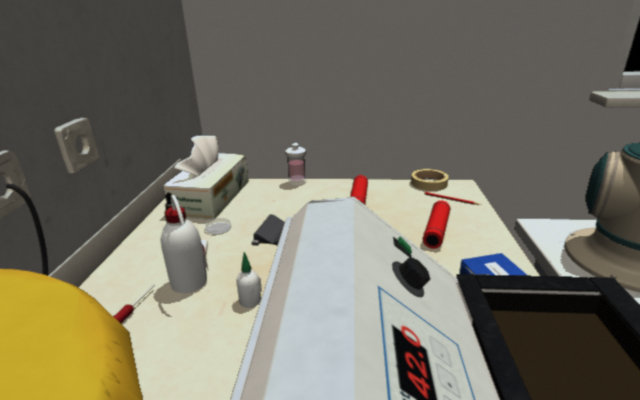

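View pics/wrist0.png

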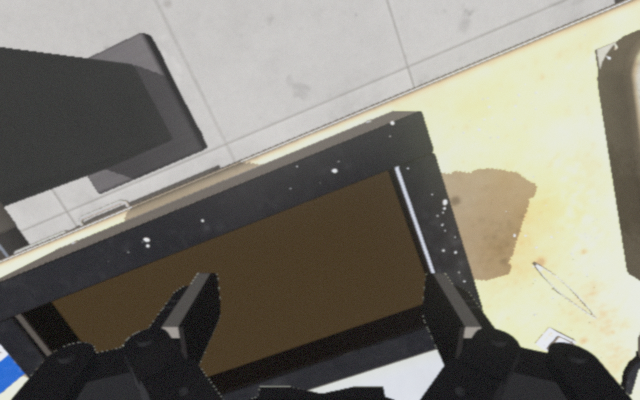

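The scene view shows the pale steel tube with dark ends at (333,242). There are two red tubes, at (365,172) and (427,233). The dark V-block is at (275,215), the green-capped bottle at (215,285), the jar at (309,120) and the petri dish at (215,195). The steel-coloured tube next to the block fits the description. I'll confirm it in a crop and measure.

```bash
cat > h.py <<'E'
import numpy as np,cv2
from scipy.spatial.transform import Rotation as R
def rot(q): return R.from_quat([q[1],q[2],q[3],q[0]]).as_matrix()
def cloud(d):
    z=d["z_map"].astype(float);K=d["mtx"];v,u=np.mgrid[:400,:640]
    p=np.stack([(u-K[0,2])/K[0,0]*z,(v-K[1,2])/K[1,1]*z,z],-1)
    P=p@rot(d["orientation"]).T+d["origin"]; P[z==0]=np.nan; return P
def proj(d,X):
    c=(np.atleast_2d(X)-d["origin"])@rot(d["orientation"]); K=d["mtx"]
    return np.c_[c[:,0]/c[:,2]*K[0,0]+K[0,2],c[:,1]/c[:,2]*K[1,1]+K[1,2]]
def ray(d,uv,z):
    uv=np.atleast_2d(uv).astype(float);K=d["mtx"]
    r=np.c_[(uv[:,0]-K[0,2])/K[0,0],(uv[:,1]-K[1,2])/K[1,1],np.ones(len(uv))]@rot(d["orientation"]).T
    s=(z-d["origin"][2])/r[:,2]; return d["origin"]+r*s[:,None]
E
python3 - <<'E'
from h import *
d=dict(np.load("pics/scene0.npz")); P=cloud(d); c=d["color"]
for n,(u,v) in dict(shaft=(333,240),table=(320,300),block=(275,215),bottle=(216,290),jar=(310,130),dish=(215,195),redA=(365,172),redB=(427,233),blue=(450,310),inst=(290,320),tissue=(215,130),insttop=(240,280),blk=(440,370)).items(): print(n,c[v,u],P[v,u].round(3))
cr=cv2.resize(c[160:300,160:460,::-1],None,fx=2.6,fy=2.6,interpolation=cv2.INTER_CUBIC); cv2.imwrite("pics/crop0.png",cr)
E
```

```text
shaft [159 150 142] [ 0.513 -0.011  0.037]
table [160 156 130] [0.506 0.106 0.001]
block [59 56 57] [ 0.659 -0.064  0.011]
bottle [128 122 115] [0.681 0.166 0.051]
jar [103  87  89] [ 0.663 -0.333  0.04 ]
dish [130 126 122] [ 0.818 -0.095  0.   ]
redA [153  33  31] [ 0.496 -0.219  0.039]
redB [153  34  32] [ 0.337 -0.076  0.04 ]
blue [159 158 160] [0.274 0.081 0.03 ]
inst [142 143 141] [0.494 0.267 0.209]
tissue [143 144 139] [ 0.862 -0.222  0.083]
insttop [134 125 116] [0.577 0.235 0.222]
blk [20 19 22] [0.288 0.238 0.12 ]
```

View pics/crop0.png

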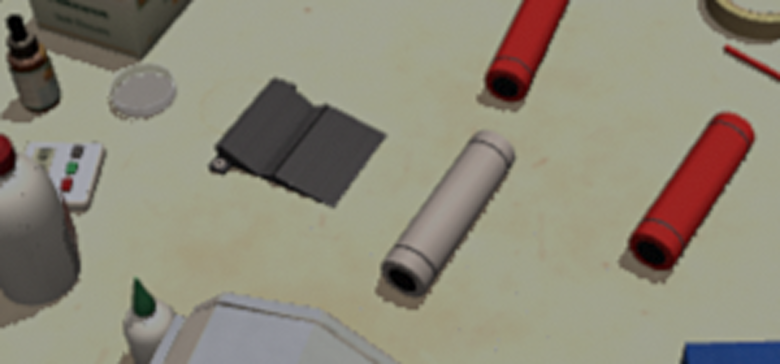

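The crop confirms the grey steel tube with dark bands as the shaft, since the other two tubes are red. Next I measure the poses.

```bash
cat > meas.py <<'E'
from h import *
def shaft(d,box=((.42,.75),(-.2,.12)),verbose=True):
    """lit upper side of light cylinder: mask by height above the bench/block, colour; axis from pts"""
    P=cloud(d); c=d["color"].astype(int); hsv=cv2.cvtColor(d["color"],cv2.COLOR_RGB2HSV)
    return P,hsv
def fitcyl(pts,r=.02,z=None):
    from scipy.optimize import least_squares
    m=pts.mean(0); q=pts-m; _,_,vt=np.linalg.svd(q,full_matrices=False); a=vt[0]; a=a if a[1]>0 else -a
    yaw=np.arctan2(-a[0],a[1]); tilt=np.arcsin(a[2])
    def ax(yaw,t): return np.array([-np.sin(yaw)*np.cos(t),np.cos(yaw)*np.cos(t),np.sin(t)])
    def f(x):
        A=ax(x[2],x[3]); w=pts-np.array([x[0],m[1],x[1]]); w=w-np.outer(w@A,A); return np.linalg.norm(w,axis=1)-r
    s=least_squares(f,[m[0],m[2]-.015,yaw,tilt],loss="soft_l1",f_scale=.001)
    A=ax(s.x[2],s.x[3]); o=np.array([s.x[0],m[1],s.x[1]]); t=(pts-o)@A
    lo,hi=np.percentile(t,[.5,99.5]); 
    return o+A*(lo+hi)/2,A,hi-lo,s.x,np.abs(s.fun).mean()
E
python3 - <<'E'
from meas import *
d=dict(np.load("pics/scene0.npz")); P=cloud(d); c=d["color"]
hsv=cv2.cvtColor(c,cv2.COLOR_RGB2HSV)
# bench check
b=P[(abs(P[...,2])<.006)&(P[...,0]>.45)&(P[...,0]<.75)&(P[...,1]>-.2)&(P[...,1]<.1)]; print("bench z",np.median(b[:,2]),b[:,2].std())
roi=np.zeros((400,640),bool); roi[200:280,295:370]=1
m=roi&(P[...,2]>.008)
lab=cv2.connectedComponentsWithStats(m.astype(np.uint8)); print(lab[2])
k=1+np.argmax(lab[2][1:,4]); pts=P[lab[1]==k]
print("shaft",fitcyl(pts))
# block
v=hsv[...,2]; m=(v<85)&(P[...,0]>.5)&(P[...,0]<.8)&(P[...,1]>-.2)&(P[...,1]<.05)&(P[...,2]<.03); m[:, :235]=0; m[:,312:]=0; m[:185]=0;m[240:]=0
n,l,s,_=cv2.connectedComponentsWithStats(m.astype(np.uint8)); print(s); k=1+np.argmax(s[1:,4]); m=l==k
q=P[m]; print(len(q),q.min(0),q.max(0))
cnt=max(cv2.findContours(m.astype(np.uint8),0,2)[0],key=cv2.contourArea); ap=cv2.approxPolyDP(cnt,3,True)[:,0]
for a in ap: print(a,P[a[1],a[0]].round(4))
o=cv2.resize(c[170:260,220:380,::-1],None,fx=5,fy=5,interpolation=cv2.INTER_CUBIC)
for a in ap: cv2.circle(o,tuple(int(x) for x in (a-[220,170])*5+2),4,(0,0,255),-1)
cv2.imwrite("pics/blk0.png",o); np.save("pics/blkmask.npy",m)
E
```

```text
bench z 0.0006757680420860224 0.001505385609720729
[[     0      0    640    400 254638]
 [   295    207      2      1      2]
 [   296    209      1      1      1]
 [   299    211      1      1      1]
 [   306    210     52     64   1358]]
shaft (array([ 0.51798081, -0.02129376,  0.02024641]), array([ 0.22548448,  0.97424443, -0.00212949]), np.float64(0.14972044616717728), array([ 0.5204013 ,  0.02022355, -0.22744082, -0.00212949]), np.float64(0.0015530488701555243))
[[     0      0    640    400 254226]
 [   241    191     67     48   1774]]
1774 [ 0.59796773 -0.13190548 -0.00125016] [ 0.72351814 -0.01697871  0.02505579]
[264 191] [ 0.7049 -0.1196  0.0191]
[243 216] [ 0.72   -0.0357  0.0205]
[247 223] [ 0.7118 -0.0322  0.0041]
[241 225] [ 0.7223 -0.024   0.0034]
[251 224] [ 0.7029 -0.0328  0.0028]
[288 238] [ 0.6137 -0.0189  0.0009]
[307 212] [ 0.5983 -0.1015 -0.001 ]
```

View pics/blk0.png

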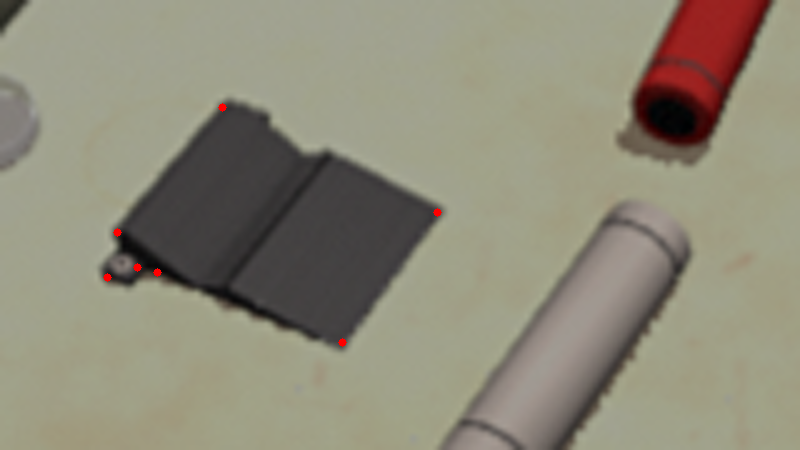

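```bash
python3 - <<'E'
from meas import *
d=dict(np.load("pics/scene0.npz")); P=cloud(d); c=d["color"]
g=c.max(2)[180:250,228:320].astype(np.float32); S=8
G=cv2.resize(g,None,fx=S,fy=S,interpolation=cv2.INTER_CUBIC)
m=(G<108).astype(np.uint8)
cnt=max(cv2.findContours(m,0,cv2.CHAIN_APPROX_NONE)[0],key=cv2.contourArea)[:,0].astype(float)
cnt=(cnt+.5)/S-.5+[228,180]
ap=[(264,191),(243,216),(288,238.5),(307.5,212)]
def line(a,b,lo=.15,hi=.85,w=2.5):
    a,b=np.array(a,float),np.array(b,float); t=(b-a)/np.linalg.norm(b-a); L=np.linalg.norm(b-a); n=np.array([-t[1],t[0]])
    s=(cnt-a)@t/L; e=(cnt-a)@n; k=(s>lo)&(s<hi)&(abs(e)<w)
    vx,vy,x,y=cv2.fitLine(cnt[k].astype(np.float32),cv2.DIST_HUBER,0,.01,.01).ravel(); return np.array([x,y,1])[:2],np.array([vx,vy]),k.sum()
far=line((264,191),(243,216)); toe=line((288,238.5),(307.5,212)); rr=line((307.5,212),(286,200),.1,.8)
for n,l in (("far",far),("toe",toe),("right ramp edge",rr)): print(n,l)
z=0.0
for n,l,h in (("far",far,.021),("toe",toe,0)):
    W=ray(d,[l[0]-8*l[1],l[0]+8*l[1]],h); t=W[1]-W[0]; t=t if t[1]>0 else -t
    yaw=np.degrees(np.arctan2(-t[0],t[1])); print(n,W.round(4).tolist(),"yaw",yaw)
def isect(l,k):
    A=np.c_[l[1],-k[1]]; s=np.linalg.solve(A,k[0]-l[0]); return l[0]+s[0]*l[1]
print("toe right corner",isect(toe,rr),ray(d,isect(toe,rr),0))
o=cv2.resize(c[180:250,228:320,::-1],None,fx=S,fy=S,interpolation=cv2.INTER_CUBIC)
for q in cnt: cv2.circle(o,tuple(int(x) for x in (q-[228,180]+.5)*S),1,(0,0,255),-1)
cv2.imwrite("pics/blk1.png",o)
E
```

```text
far (array([254.1499939 , 201.63749695]), array([ 0.65229046, -0.7579691 ], dtype=float32), np.int64(141))
toe (array([297.9125061 , 225.63749695]), array([ 0.5857539 , -0.81048894], dtype=float32), np.int64(154))
right ramp edge (array([296.29998779, 205.26249695]), array([0.88670164, 0.46234202], dtype=float32), np.int64(123))
far [[0.7169, -0.0612, 0.021], [0.7087, -0.1016, 0.021]] yaw -11.45246977025706
toe [[0.6086, -0.0377, 0.0], [0.6008, -0.078, 0.0]] yaw -10.960807741876593
toe right corner [308.16621983 211.4497616 ] [[ 5.95962809e-01 -1.02874094e-01  1.11022302e-16]]
```

View pics/blk1.png

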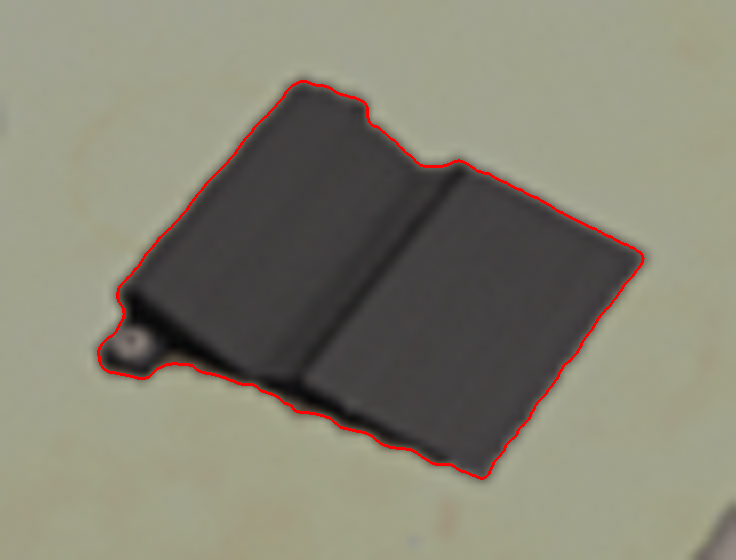

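```bash
python3 - <<'E'
from meas import *
d=dict(np.load("pics/scene0.npz")); P=cloud(d)
print(ray(d,[[288.6,239.6],[308.2,211.4]],0).round(4)); print(ray(d,[[285.7,200.4],[265.9,228]],.011).round(4)); print(ray(d,[[243,216.2],[265,190.6]],.021).round(4))
for yaw in (-11.2,):
    a=np.radians(yaw); ex=np.array([np.cos(a),np.sin(a)]); ey=np.array([-np.sin(a),np.cos(a)])
    for n,W in (("toe",ray(d,[[288.6,239.6],[308.2,211.4]],0)),("crest",ray(d,[[285.7,200.4],[265.9,228]],.011)),("far",ray(d,[[243,216.2],[265,190.6]],.021))):
        print(n,"u",W[:,:2]@ex,"v",W[:,:2]@ey)
    s=np.array([.51798,-.02129]); print("shaft u,v",s@ex,s@ey)
    for n,uv in dict(bottle=(216,290),jar=(310,130),dish=(215,195),redA=(365,172),redB=(427,233)).items():
        print(n,P[uv[1],uv[0],:2]@ex,P[uv[1],uv[0],:2]@ey)
# occupied map: cells in plan with max height
x=P[...,0].ravel();y=P[...,1].ravel();z=P[...,2].ravel()
k=np.isfinite(x)&(z<.5)
H=np.full((14,18),np.nan)
for X,Y,Z in zip(x[k],y[k],z[k]):
    i=int((X-.2)//.05);j=int((Y+.45)//.05)
    if 0<=i<14 and 0<=j<18: H[i,j]=np.nanmax([H[i,j],Z])
print("cols y from -.45 step .05; rows x from .2")
for i in range(14): print(f"{.2+.05*i:.2f}"," ".join("  . " if np.isnan(h) else f"{int(h*1000):4d}" for h in H[i]))
E
```

```text
[[ 0.6113 -0.0158  0.    ]
 [ 0.5959 -0.103   0.    ]]
[[ 0.651  -0.112   0.011 ]
 [ 0.6643 -0.0245  0.011 ]]
[[ 0.7196 -0.0348  0.021 ]
 [ 0.7023 -0.1196  0.021 ]]
toe u [0.60276247 0.60459949] v [0.10319933 0.01467748]
crest u [0.66033321 0.65646092] v [0.01661968 0.10496701]
far u [0.71259999 0.71214083] v [0.10566609 0.01906407]
shaft u,v 0.5122504007052474 0.07972497398753678
bottle 0.6359245495263063 0.29532080434571284
jar 0.7146509434346986 -0.19813238443025538
dish 0.8210298153798965 0.06587334784255405
redA 0.5287229912761433 -0.11838035255556034
redB 0.3450607852653336 -0.009398148362166864
cols y from -.45 step .05; rows x from .2
0.20   .     4    4    5    9    4    4    4    4   32   33   34    3  121  121   .    .    . 
0.25   .    27   29    8   10   27   22    4    3   33   34   34    5  121  115   .    .    . 
0.30   .    28   28   15    4   42   42   43   41   30   34   33    4  121  114   .    .    . 
0.35   .    27   27    4    4    4   35   42   43    5    4    3    4  132  131  129   .    . 
0.40   .     3    5    3    4    5    5    4    4    4    4    5    2
[... 179 characters left out ...]
0    3   .   232  232  233  232   . 
0.55   .     5    4    4    3    5    4    4    4   30    3   .    .   229  229  228  228  227
0.60   .    98   98    4    3    4   14   13   12    4    4   .    .   205  207  207  206  206
0.65   .   116  115    4    4    5   23   21   17    4    4   99  100    3    4    3    3   . 
0.70   .     4    4    4    4    5   24   25   23    3    5    4   56    4    4    4    3  271
0.75   .     4    5    5    4    4   14   14    4    4  150  183  165    4    5    4    3  271
0.80   .    83   85   85   85   84   84   15   22   24  151  181    4    4    4    4    4   . 
0.85   .    85  149  153  147  135   85  102   78   18    4   14   20   20   20    3    4   .
```

```bash
python3 - <<'E'
from meas import *
from rig import readout,manip
s=readout.get_state(); T=rot(s["ee_rot"]); print(T.round(3)); print(s["qpos"])
w=dict(np.load("pics/wrist0.npz")); C=rot(w["orientation"]); print("cam in tool: pos",T.T@(w["origin"]-s["position"]),"\naxes",(T.T@C).round(3))
d=dict(np.load("pics/scene0.npz")); P=cloud(d)
# ramp & flank plane fits
m=np.load("pics/blkmask.npy"); m=cv2.erode(m.astype(np.uint8),np.ones((3,3)))>0; q=P[m]
for yaw in (-10.5,):
    a=np.radians(yaw); ex=np.array([np.cos(a),np.sin(a)]); u=q[:,:2]@ex-.6045
    for lo,hi in ((.008,.05),(.078,.1)):
        k=(u>lo)&(u<hi); A=np.c_[q[k][:,:2],np.ones(k.sum())]; g=np.linalg.lstsq(A,q[k][:,2],rcond=None)[0]; print(k.sum(),g,"slope",np.hypot(*g[:2]),"yaw",np.degrees(np.arctan2(g[1],g[0])))
# tallest things near work: instrument's near face and tissue
k=(P[...,2]>.06)&(P[...,0]>.4)&(P[...,0]<.72)&(P[...,1]<.4); q=P[k]; 
for x0 in (.4,.45,.5,.55,.6,.65): 
    t=q[(q[:,0]>x0)&(q[:,0]<x0+.05)]; t=t[t[:,1]>-.3]; print(x0,t[:,1].min() if len(t) else None)
E
```

```text
[[-0.001  0.378  0.926]
 [-0.001  0.926 -0.378]
 [-1.    -0.001 -0.   ]]
[ 1.06199820e+00  2.76442608e-01  1.50583079e+00 -2.83758826e-06
  1.36071251e+00 -1.21010959e-01]
cam in tool: pos [-0.14272679 -0.00048644 -0.08107405] 
axes [[-0.    -0.314  0.95 ]
 [ 1.     0.001  0.   ]
 [-0.001  0.95   0.314]]
614 [ 0.18605796 -0.04139144 -0.11365919] slope 0.19060644425066672 yaw -12.542079646046464
392 [ 0.54628688 -0.12640175 -0.37455856] slope 0.5607198571498057 yaw -13.02802584022567
0.4 0.21561364410720968
0.45 0.21939643807359566
0.5 0.21935479868772045
0.55 0.2195052139439148
0.6 0.2317094994319519
0.65 0.14449350798291688
```

>>> {"fn": "carry_out", "kwargs": {
  "deltas": [-0.8, 0, 0, 0, 0, 0, 1, 0, -0.3, 0.32, 0.35, 0, 0, 1, 0, -0.6, 0.65, 0.35, 0, 0, 1, 0, -0.7, 0.76, 0, 0, 0, 1, 0, -0.7, 0.76, 0, 0, 0, 1, 0, -0.7, 0.76, 0, 0, 0, 1, 0, -0.7, 0.76, 0, 0, 0, 1, 0, -0.7, 0.76, 0, 0, 0, 1, 0, -0.7, 0.76, 0, 0, 0, 1, 0, -0.7, 0.76, 0, 0, 0, 1]
}}

```text
clock: 1.4
position: [0.4149, 0.0565, 0.2794]
ee_rot: [0.691, 0.153, 0.69, -0.153]
contact_force: [1.1, 0.9, -0.0]
width: 0.0852
```

```bash
cat > st.py <<'E'
from meas import *
from rig import readout
def state(tgt=None):
    s=readout.get_state(); T=rot(s["ee_rot"]); p=s["position"]
    print("t",round(s["clock"],2),"p",p.round(4),"yaw",np.degrees(np.arctan2(T[1,2],T[0,2])).round(2),"down",T[:,0].round(3),"F",s["contact_force"].round(1),"w",round(s["width"],4))
    if tgt is not None: print("to go, tool axes mm",((T.T@(np.array(tgt)-p))*1000).round(1))
    return s,T
E
python3 -c "
from st import *
state([.4636,.0041,.0])"
```

```text
t 1.4 p [0.4149 0.0565 0.2794] yaw -25.03 down [ 0.001  0.    -1.   ] F [ 1.1  0.9 -0. ] w 0.0852
to go, tool axes mm [279.4 -27.1  66.1]
```

>>> {"fn": "carry_out", "kwargs": {
  "deltas": [0.5, -0.45, 0.5, 0, 0, 0, 1, 0.9, 0, 0.6, 0, 0, 0, 1, 0.9, 0, 0, 0, 0, 0, 1, 0.7, 0, 0, 0, 0, 0, 1, 0.4, 0, 0, 0, 0, 0, 1, 0, 0, 0, 0, 0, 0, 1]
}}

```text
clock: 2.15
position: [0.46, 0.0068, 0.0756]
ee_rot: [0.689, 0.153, 0.692, -0.153]
contact_force: [0.1, 0.8, -0.1]
width: 0.085
```

```bash
python3 -c "
from st import *
from rig import eyes
state([.4636,.0041,.0])
d=eyes.get_image('wrist'); cv2.imwrite('pics/w1.png',d['color'][:,:,::-1]); np.savez('pics/w1.npz',**d)
"
```

```text
t 2.15 p [0.46   0.0068 0.0756] yaw -25.02 down [-0.005  0.001 -1.   ] F [ 0.1  0.8 -0.1] w 0.085
to go, tool axes mm [75.6 -0.8  4.7]
```

View pics/w1.png

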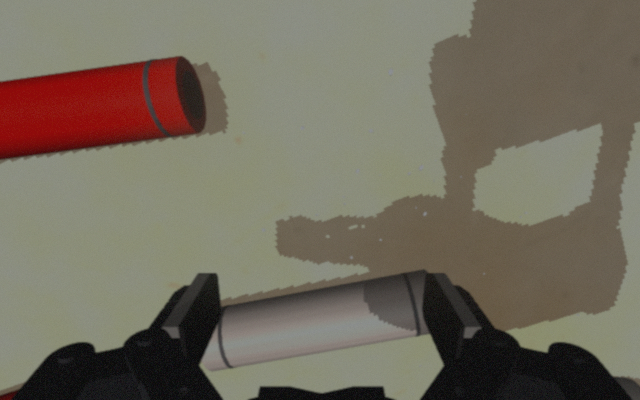

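The wrist view shows the steel shaft between and ahead of the open fingers, with its bands at (222,337) and (415,302). The fingers sit clear behind it, and the red tube is well off at (100,105). Next I descend.

>>> {"fn": "carry_out", "kwargs": {
  "deltas": [0.5, 0, 0, 0, 0, 0, 1, 0.45, 0, 0, 0, 0, 0, 1, 0.25, 0, 0, 0, 0, 0, 1, 0.06, 0, 0, 0, 0, 0, 1, 0, 0, 0.08, 0, 0, 0, 1, 0, 0, 0.08, 0, 0, 0, 1, 0, 0, 0.08, 0, 0, 0, 1]
}}

```text
clock: 3.08
position: [0.476, 0.0002, 0.0024]
ee_rot: [0.691, 0.153, 0.69, -0.153]
contact_force: [0.1, -0.6, 0.3]
width: 0.0857
```

```bash
cat > look.py <<'E'
import sys
from st import *
from rig import eyes
def look(tag,names=("scene","wrist")):
    s,T=state()
    for n in names:
        d=eyes.get_image(n); np.savez(f"pics/{n}_{tag}.npz",**d)
        im=d["color"][:,:,::-1]
        if n=="scene": im=cv2.resize(im[150:330,180:420],None,fx=2.5,fy=2.5,interpolation=cv2.INTER_CUBIC)
        else: im=cv2.resize(im[200:],None,fx=.94,fy=.94)
        out=im if n==names[0] else np.vstack([out,np.pad(im,((0,0),(0,max(0,out.shape[1]-im.shape[1])),(0,0)))[:,:out.shape[1]]])
    cv2.imwrite(f"pics/l_{tag}.png",out); return s,T
if __name__=="__main__": look(sys.argv[1],sys.argv[2].split(",") if len(sys.argv)>2 else ("scene","wrist"))
E
python3 look.py a
```

```text
t 3.08 p [4.76e-01 2.00e-04 2.40e-03] yaw -25.02 down [ 0.002 -0.    -1.   ] F [ 0.1 -0.6  0.3] w 0.0857
```

View pics/l_a.png

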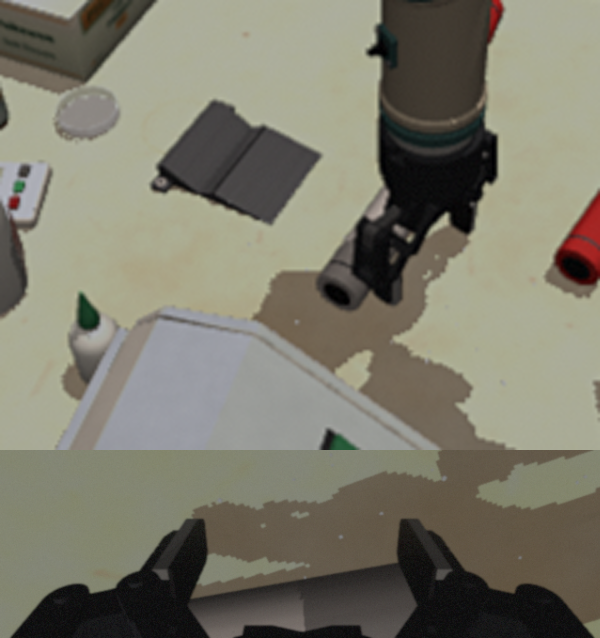

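>>> {"fn": "carry_out", "kwargs": {
  "deltas": [0, 0, 0.05, 0, 0, 0, 1, 0, 0, 0.05, 0, 0, 0, 1, 0, 0, 0.05, 0, 0, 0, 1, 0, 0, 0.05, 0, 0, 0, 1, 0, 0, 0.05, 0, 0, 0, 1, 0, 0, 0.05, 0, 0, 0, 1]
}}

```text
clock: 3.92
position: [0.4914, -0.0072, 0.0017]
ee_rot: [0.69, 0.153, 0.69, -0.153]
contact_force: [-0.3, 0.2, 0.3]
width: 0.0854
```

```bash
cat > wr.py <<'E'
from look import *
B=np.radians(-11.3); EX=np.array([np.cos(B),np.sin(B)]); EY=np.array([-np.sin(B),np.cos(B)])
U0=.6045; V0=.062   # toe u, mid v
def wfit(tag,hmin=.012,far=.075):
    s,T=look(tag); d=dict(np.load(f"pics/wrist_{tag}.npz")); P=cloud(d); q=(P-s["position"])@T
    hsv=cv2.cvtColor(d["color"],cv2.COLOR_RGB2HSV)
    # block/bench height by u
    m=(P[...,2]>hmin)&(P[...,2]<.07)&(abs(q[...,1])<.036)&(q[...,2]>.008)&(q[...,2]<far)&(hsv[...,2]>25)
    pts=P[m]; print("pts",len(pts))
    c,A,L,x,e=fitcyl(pts); yaw=np.degrees(np.arctan2(-A[0],A[1]))
    # axis point nearest tool centre line
    f=T[:2,2]; l=T[:2,1]; k=((s["position"][:2]-c[:2])@l)/(A[:2]@l); o=c+A*k
    print("axis pt",o.round(4),"yaw",yaw.round(2),"ahead of tcp mm",((o[:2]-s["position"][:2])@f*1000).round(1),"resid",e.round(4))
    print("block frame: u-toe",((o[:2]@EX-U0)*1000).round(1)," tool v-mid",((s["position"][:2]@EY-V0)*1000).round(1))
    return d
if __name__=="__main__": wfit(sys.argv[1])
E
python3 wr.py b
```

```text
t 3.92 p [ 0.4914 -0.0072  0.0017] yaw -25.02 down [ 0.  0. -1.] F [-0.3  0.2  0.3] w 0.0854
pts 10146
axis pt [ 0.5301 -0.0253  0.0201] yaw -13.07 ahead of tcp mm 42.7 resid 0.0005
block frame: u-toe -79.7  tool v-mid 27.2
```

View pics/l_b.png

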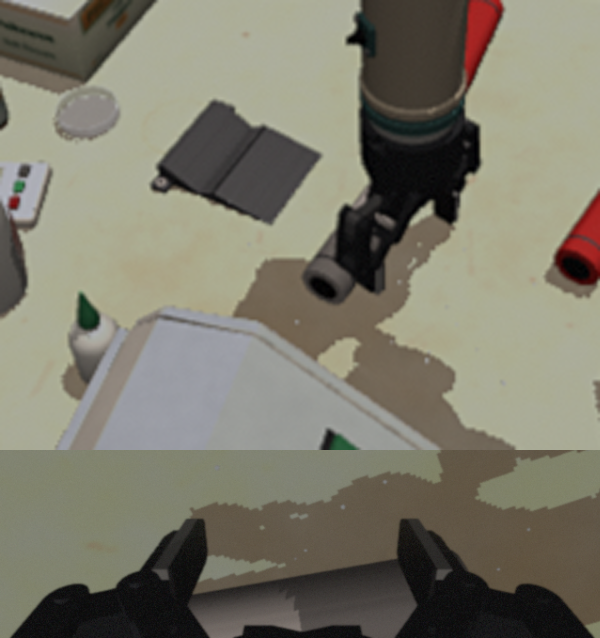

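Pushed off-centre, the shaft rolled forward about 13 mm and did not turn; its yaw is still -13°, against about -11.3° for the block. So I'll square the pusher to the block, roll it up with both fingers, and correct the 14-18 mm endways offset in the groove.

>>> {"fn": "carry_out", "kwargs": {
  "deltas": [0, -0.06, 0, -0.84, 0, 0, 1, 0, -0.06, 0, -0.84, 0, 0, 1, 0, -0.06, 0, -0.84, 0, 0, 1, 0, 0, 0, -0.7, 0, 0, 1, 0, 0, 0.08, 0, 0, 0, 1, 0, 0, 0.08, 0, 0, 0, 1, 0, 0, 0.08, 0, 0, 0, 1, 0, 0, 0.08, 0, 0, 0, 1, 0, 0, 0.08, 0, 0, 0, 1]
}}

```text
clock: 5.15
position: [0.5111, -0.0222, 0.0017]
ee_rot: [0.703, 0.075, 0.703, -0.075]
contact_force: [0.0, 0.5, -0.3]
width: 0.0851
```

```bash
python3 wr.py c
```

```text
t 5.15 p [ 0.5111 -0.0222  0.0017] yaw -12.14 down [ 0.  0. -1.] F [ 0.   0.5 -0.3] w 0.0851
pts 13591
axis pt [ 0.5437 -0.0293  0.02  ] yaw -12.89 ahead of tcp mm 33.4 resid 0.0005
block frame: u-toe -65.6  tool v-mid 16.3
```

View pics/l_c.png

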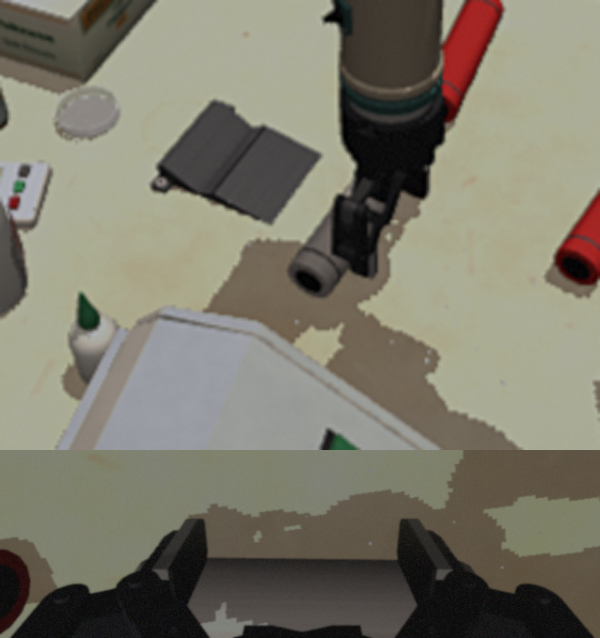

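>>> {"fn": "carry_out", "kwargs": {
  "deltas": [0, 0, 0.08, 0, 0, 0, 1, 0, 0, 0.08, 0, 0, 0, 1, 0, 0, 0.08, 0, 0, 0, 1, 0, 0, 0.08, 0, 0, 0, 1, 0, 0, 0.08, 0, 0, 0, 1, 0, 0, 0.08, 0, 0, 0, 1, 0, 0, 0.08, 0, 0, 0, 1, 0, 0, 0.08, 0, 0, 0, 1, 0, 0, 0.08, 0, 0, 0, 1, 0, 0, 0.08, 0, 0, 0, 1]
}}

```text
clock: 6.5
position: [0.5579, -0.0323, 0.0017]
ee_rot: [0.703, 0.075, 0.703, -0.075]
contact_force: [-0.2, -0.1, -0.2]
width: 0.0856
```

```bash
python3 wr.py d
```

```text
t 6.5 p [ 0.5579 -0.0323  0.0017] yaw -12.14 down [-0.  0. -1.] F [-0.2 -0.1 -0.2] w 0.0856
pts 13680
axis pt [ 0.5904 -0.0393  0.02  ] yaw -12.54 ahead of tcp mm 33.2 resid 0.0005
block frame: u-toe -17.9  tool v-mid 15.6
```

View pics/l_d.png

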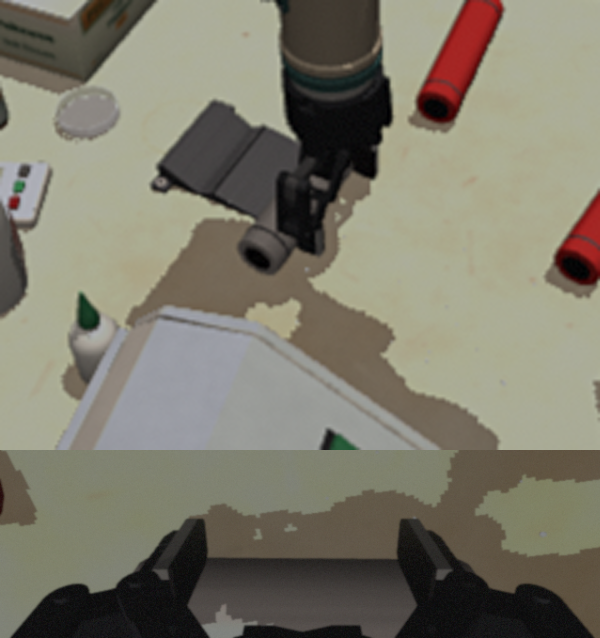

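>>> {"fn": "carry_out", "kwargs": {
  "deltas": [0, 0, 0.08, 0, 0, 0, 1, 0, 0, 0.08, 0, 0, 0, 1, 0, 0, 0.08, 0, 0, 0, 1, 0, 0, 0.07, 0, 0, 0, 1, -0.01, 0, 0.07, 0, 0, 0, 1, -0.01, 0, 0.07, 0, 0, 0, 1, -0.015, 0, 0.07, 0, 0, 0, 1, -0.015, 0, 0.07, 0, 0, 0, 1, -0.015, 0, 0.07, 0, 0, 0, 1, -0.015, 0, 0.07, 0, 0, 0, 1]
}}

```text
clock: 7.85
position: [0.6007, -0.0415, 0.0066]
ee_rot: [0.703, 0.075, 0.703, -0.075]
contact_force: [-1.4, 1.5, 1.3]
width: 0.0852
```

```bash
python3 wr.py e
```

```text
t 7.85 p [ 0.6007 -0.0415  0.0066] yaw -12.14 down [ 0.  0. -1.] F [-1.4  1.5  1.3] w 0.0852
pts 14346
axis pt [ 0.6319 -0.0482  0.0259] yaw -12.06 ahead of tcp mm 31.9 resid 0.0005
block frame: u-toe 24.6  tool v-mid 15.0
```

View pics/l_e.png

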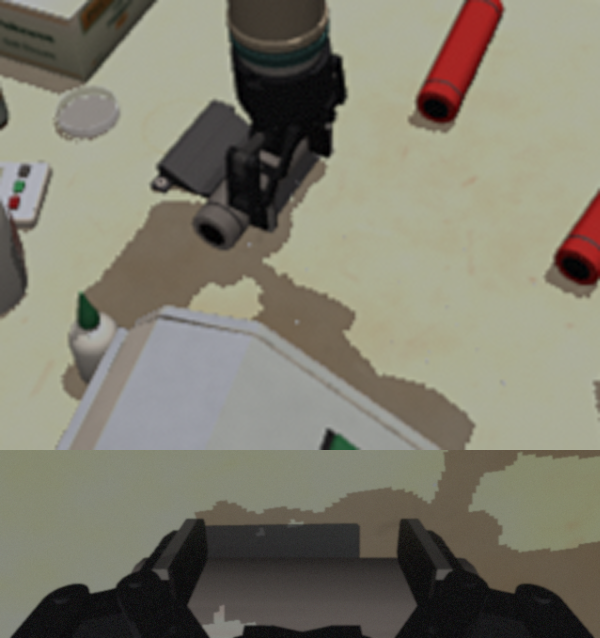

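>>> {"fn": "carry_out", "kwargs": {
  "deltas": [-0.013, 0, 0.07, 0, 0, 0, 1, -0.013, 0, 0.07, 0, 0, 0, 1, -0.013, 0, 0.07, 0, 0, 0, 1, -0.013, 0, 0.06, 0, 0, 0, 1, -0.013, 0, 0.06, 0, 0, 0, 1, -0.013, 0, 0.06, 0, 0, 0, 1, 0, 0, 0.06, 0, 0, 0, 1, 0, 0, 0.05, 0, 0, 0, 1]
}}

```text
clock: 8.95
position: [0.6306, -0.048, 0.0112]
ee_rot: [0.704, 0.075, 0.703, -0.075]
contact_force: [0.3, 0.2, -0.6]
width: 0.0854
```

```bash
python3 wr.py f
```

```text
t 8.95 p [ 0.6306 -0.048   0.0112] yaw -12.14 down [ 0.001 -0.    -1.   ] F [ 0.3  0.2 -0.6] w 0.0854
pts 13973
axis pt [ 0.6619 -0.0547  0.031 ] yaw -12.05 ahead of tcp mm 32.1 resid 0.0005
block frame: u-toe 55.3  tool v-mid 14.5
```

View pics/l_f.png

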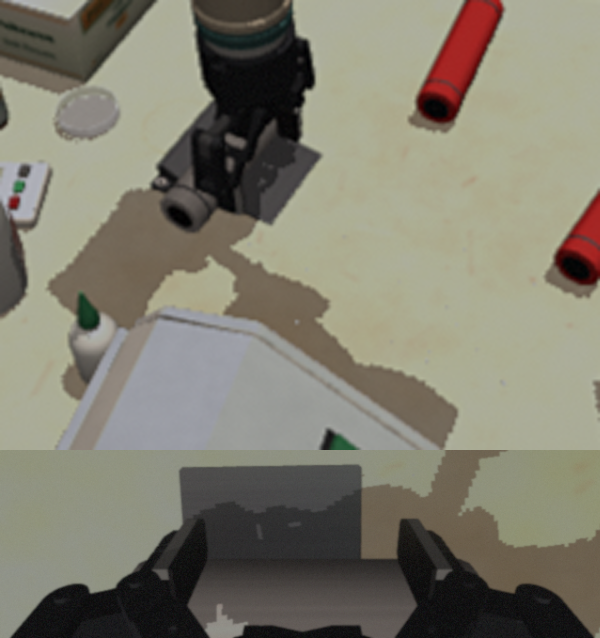

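>>> {"fn": "carry_out", "kwargs": {
  "deltas": [0, 0, 0.05, 0, 0, 0, 1, 0, 0, 0.05, 0, 0, 0, 1, 0, 0, 0.04, 0, 0, 0, 1, 0, 0, 0, 0, 0, 0, 1]
}}

```text
clock: 9.55
position: [0.6382, -0.0496, 0.0112]
ee_rot: [0.703, 0.075, 0.703, -0.075]
contact_force: [0.1, -0.2, -1.0]
width: 0.0855
```

```bash
python3 wr.py g; python3 - <<'E'
from wr import *
d=dict(np.load("pics/wrist_f.npz"))
g=d["color"].max(2); 
# toe corners: crop view
o=cv2.resize(d["color"][200:330,150:430,::-1],None,fx=2.8,fy=2.8); cv2.imwrite("pics/toe.png",o)
E
```

```text
t 9.55 p [ 0.6382 -0.0496  0.0112] yaw -12.14 down [ 0.  0. -1.] F [ 0.1 -0.2 -1. ] w 0.0855
pts 11531
axis pt [ 0.6772 -0.058   0.0261] yaw -11.09 ahead of tcp mm 39.9 resid 0.0005
block frame: u-toe 71.0  tool v-mid 14.4
```

View pics/l_g.png

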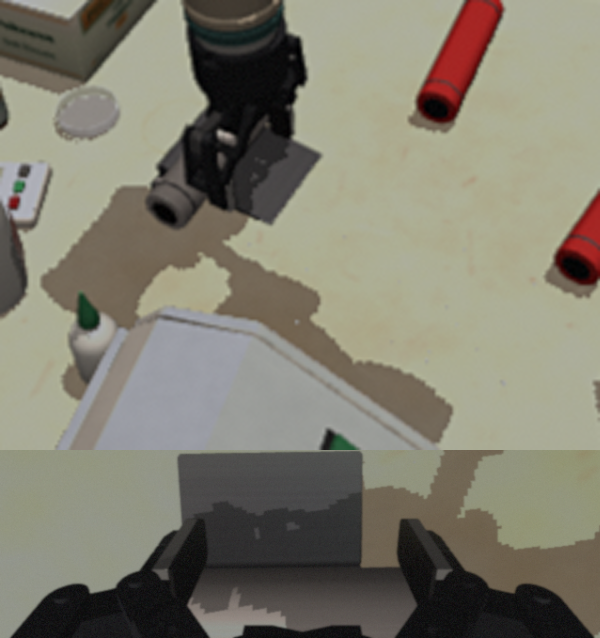

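View pics/toe.png

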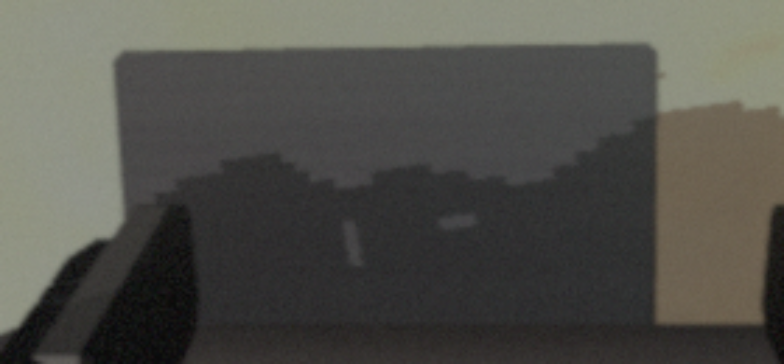

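The shaft dropped into the groove, with its axis at z = 26.1 mm and yaw -11.1°. I'll back off and rise, then measure the endways offset.

>>> {"fn": "carry_out", "kwargs": {
  "deltas": [0, 0, -0.4, 0, 0, 0, 1, -0.1, 0, -0.5, 0, 0, 0, 1, -0.8, 0, -0.2, 0, 0, 0, 1, -0.9, 0, -0.2, 0, 0, 0, 1, -0.6, 0, -0.2, 0, 0, 0, 1, 0, 0, 0, 0, 0, 0, 1]
}}

```text
clock: 10.4
position: [0.5512, -0.0307, 0.1587]
ee_rot: [0.706, 0.075, 0.701, -0.075]
contact_force: [-0.3, -0.7, 0.3]
width: 0.0854
```

```bash
python3 look.py h; python3 - <<'E'
from wr import *
d=dict(np.load("pics/wrist_f.npz")); W=ray(d,[[190.7,218.6],[384.3,215.7]],0); print("toe corners (wrist)",W.round(4),np.linalg.norm(W[1]-W[0]),"yaw",np.degrees(np.arctan2(*(W[1]-W[0])[:2]*[-1,1])), "v",(W[:,:2]@EY).mean(),"u",W[:,:2]@EX)
d=dict(np.load("pics/wrist_h.npz")); cv2.imwrite("pics/wh.png",d["color"][:,:,::-1])
E
```

```text
t 10.4 p [ 0.5512 -0.0307  0.1587] yaw -12.13 down [ 0.007 -0.001 -1.   ] F [-0.3 -0.7  0.3] w 0.0854
toe corners (wrist) [[ 0.5952 -0.1025  0.    ]
 [ 0.6126 -0.0145  0.    ]] 0.0897229445407801 yaw -11.159678512205394 v 0.06096921907856129 u [0.60376302 0.60354329]
```

View pics/l_h.png

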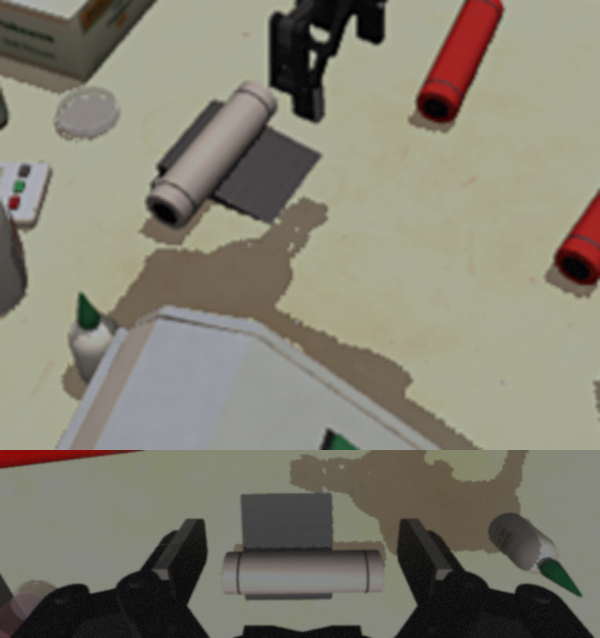

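View pics/wh.png

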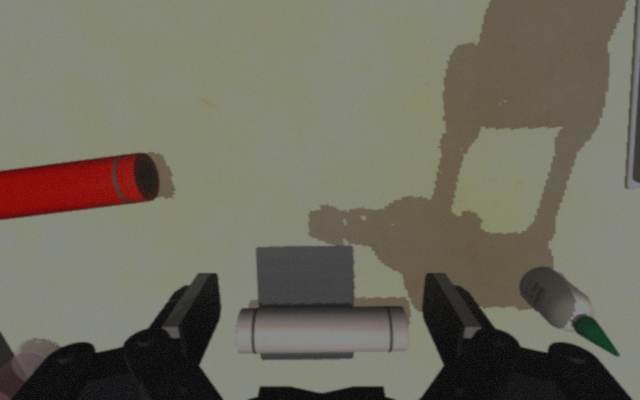

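The shaft lies in the groove. In the wrist view it spans columns 237-408 and the block spans 257-354, so more of it overhangs on the left (+y) side. Next I get the amount.

```bash
cat > ends.py <<'E'
from wr import *
def ends(tag):
    Bb=np.radians(-11.16); ex=np.array([np.cos(Bb),np.sin(Bb)]); ey=np.array([-np.sin(Bb),np.cos(Bb)])
    toe=np.array([.6039,-.0585])
    for n in ("wrist","scene"):
        d=dict(np.load(f"pics/{n}_{tag}.npz")); P=cloud(d); hsv=cv2.cvtColor(d["color"],cv2.COLOR_RGB2HSV)
        r=P[...,:2]-toe; u=r@ex; v=r@ey
        m=(P[...,2]>.028)&(P[...,2]<.055)&(abs(u-.072)<.03)&(abs(v)<.13)&(hsv[...,2]>60)
        nn,l,s,_=cv2.connectedComponentsWithStats(m.astype(np.uint8)); m=l==1+np.argmax(s[1:,4])
        pts=P[m]; c,A,L,x,e=fitcyl(pts); rr=c[:2]-toe
        t=v[m]; h=np.histogram(t,bins=np.arange(-.12,.12,.002)); k=np.where(h[0]>.4*np.median(h[0][h[0]>0]))[0]
        print(n,"c",c.round(4),"yaw",np.degrees(np.arctan2(-A[0],A[1])).round(2),"tilt",np.degrees(np.arcsin(A[2])).round(2),"L",L.round(4),"u,v mm",(rr@ex*1000).round(1),(rr@ey*1000).round(1),"ends v",h[1][k[0]].round(3),h[1][k[-1]+1].round(3))
if __name__=="__main__": ends(sys.argv[1])
E
python3 ends.py h
python3 - <<'E'
from wr import *
d=dict(np.load("pics/wrist_h.npz"))
# bench-level consistent: block toe corners in this view & shaft ends at axis height via rays, pixel edges
g=d["color"].max(2).astype(int)
print("row 280 (ramp)",[i for i in range(240,380) if abs(g[280,i]-g[280,i-1])>12]); print("row 335",[i for i in range(225,420) if abs(g[335,i]-g[335,i-1])>12]); print("row 310",[(i,g[318,i]) for i in range(228,245)],[(i,g[318,i]) for i in range(400,415)])
E
```

```text
wrist c [ 0.6773 -0.057   0.0259] yaw -11.13 tilt 0.02 L 0.1479 u,v mm 71.7 15.6 ends v -0.06 0.09
scene c [ 0.6783 -0.0578  0.0264] yaw -11.29 tilt -0.16 L 0.1499 u,v mm 72.8 15.0 ends v -0.062 0.092
row 280 (ramp) [257, 258, 353, 354]
row 335 [251, 252, 254, 255, 390, 391, 393, 394]
row 310 [(228, np.int64(138)), (229, np.int64(136)), (230, np.int64(137)), (231, np.int64(137)), (232, np.int64(133)), (233, np.int64(137)), (234, np.int64(134)), (235, np.int64(138)), (236, np.int64(135)), (237, np.int64(116)), (238, np.int64(104)), (239, np.int64(93)), (240, np.int64(96)), (241, np.int64(93)), (242, np.int64(94)), (243, np.int64(95)), (244, np.int64(93))] [(400, np.int64(88)), (401, np.int64(88)), (402, np.int64(90)), (403, np.int64(89)), (404, np.int64(89)), (405, np.int64(90)), (406, np.int64(89)), (407, np.int64(89)), (408, np.int64(102)), (409, np.int64(117)), (410, np.int64(131)), (411, np.int64(138)), (412, np.int64(136)), (413, np.int64(135)), (414, np.int64(135))]
```

>>> {"fn": "carry_out", "kwargs": {
  "deltas": [0, 0.3, 0.36, -0.25, 0, 0, -1, 0, 0.5, 0.6, 0, 0, 0, -1, 0, 0.5, 0.6, 0, 0, 0, -1, 0, 0.35, 0.42, 0, 0, 0, -1, 0, 0.15, 0.17, 0, 0, 0, -1, 0.3, 0, 0, 0, 0, 0, -1, 0.3, 0, 0, 0, 0, 0, -1, 0, 0, 0, 0, 0, 0, -1],
  "newtons": 20
}}

```text
clock: 11.5
position: [0.6947, 0.0493, 0.1162]
ee_rot: [0.701, 0.069, 0.706, -0.069]
contact_force: [-0.7, 0.6, -0.4]
width: 0.0001
```

```bash
python3 look.py i; python3 -c "
from st import *
state([.6987,.0502,.012])"
```

```text
t 11.5 p [0.6947 0.0493 0.1162] yaw -11.18 down [-0.006  0.    -1.   ] F [-0.7  0.6 -0.4] w 0.0001
t 11.6 p [0.6968 0.0494 0.1189] yaw -11.18 down [-0.001  0.    -1.   ] F [0.1 0.3 0.2] w 0.0002
to go, tool axes mm [106.9   1.1   1.8]
```

View pics/l_i.png

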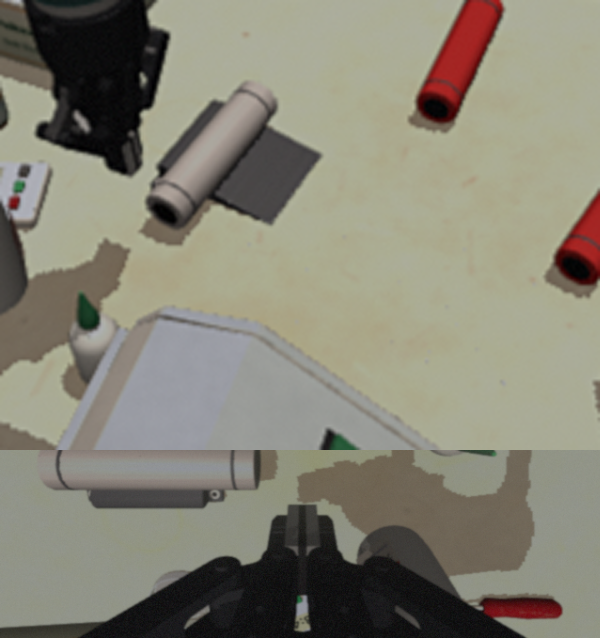

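```bash
python3 - <<'E'
from wr import *
s,T=state()
d=dict(np.load("pics/scene0.npz")); P=cloud(d); q=(P-s["position"])@T
for zl in (.02,.07):
    m=(P[...,2]>zl)&(P[...,0]>.6)&(P[...,0]<.9)&(P[...,1]>-.02)&(P[...,1]<.2); a=q[m]; b=P[m]
    r=np.hypot(a[:,1],a[:,2]); i=np.argsort(r)[:400:80]; print(zl); print(np.c_[a[i][:,1:]*1000,b[i]].round(3))
E
```

```text
t 11.6 p [0.6968 0.0494 0.1189] yaw -11.18 down [-0.001  0.    -1.   ] F [0.1 0.3 0.2] w 0.0002
0.02
[[ 8.2022e+01 -2.3282e+01  6.9000e-01  1.3400e-01  5.3000e-02]
 [ 6.5365e+01  6.8223e+01  7.7600e-01  1.0000e-01  2.4000e-02]
 [ 6.7479e+01  6.9201e+01  7.7800e-01  1.0200e-01  8.8000e-02]
 [ 7.2655e+01  6.7275e+01  7.7700e-01  1.0800e-01  6.4000e-02]
 [ 7.6951e+01  6.5811e+01  7.7600e-01  1.1200e-01  7.3000e-02]]
0.07
[[ 6.6847e+01  6.2295e+01  7.7100e-01  1.0300e-01  7.3000e-02]
 [ 7.2477e+01  6.6093e+01  7.7600e-01  1.0800e-01  9.2000e-02]
 [ 9.8033e+01 -2.7120e+01  6.8900e-01  1.5100e-01  9.4000e-02]
 [ 9.9256e+01 -3.2970e+01  6.8400e-01  1.5300e-01  7.9000e-02]
 [ 6.6173e+01  8.4018e+01  7.9200e-01  9.8000e-02  1.1800e-01]]
```

>>> {"fn": "carry_out", "kwargs": {
  "deltas": [0.4, 0, 0.03, 0, 0, 0, -1, 0.6, 0, 0, 0, 0, 0, -1, 0.5, 0, 0, 0, 0, 0, -1, 0.25, 0, 0, 0, 0, 0, -1, 0.03, 0, 0, 0, 0, 0, -1, 0, -0.08, 0, 0, 0, 0, -1, 0, -0.08, 0, 0, 0, 0, -1]
}}

```text
clock: 12.48
position: [0.6985, 0.0398, 0.0139]
ee_rot: [0.705, 0.069, 0.703, -0.069]
contact_force: [-0.8, -0.1, -0.1]
width: 0.0001
```

```bash
python3 look.py j;  python3 -c "
from st import *
state([.6987,.0502,.012])"
```

```text
t 12.47 p [0.6985 0.0398 0.0139] yaw -11.13 down [ 0.003 -0.    -1.   ] F [-0.8 -0.1 -0.1] w 0.0001
t 12.57 p [0.6981 0.0394 0.0135] yaw -11.17 down [ 0.002 -0.    -1.   ] F [ 0.2  0.3 -0.8] w 0.0002
to go, tool axes mm [ 1.5 10.7 -1.5]
```

View pics/l_j.png

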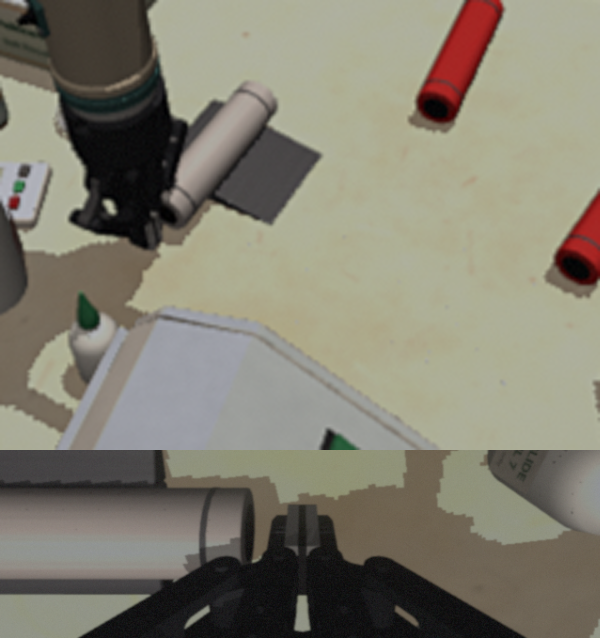

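```bash
python3 - <<'E'
from wr import *
s,T=state(); d=dict(np.load("pics/wrist_j.npz")); P=cloud(d); q=(P-s["position"])@T*1000
for r in (276,290,300,310,320,330,345,360):
    print(r,[(c,tuple(q[r,c].round(0))) for c in (215,225,240,255,270,285,292,300,310)])
m=(abs(q[...,2])<45)&(q[...,1]<0)&(q[...,1]>-60)&(q[...,2]>-30)
dd=d["color"].max(2)<45
for a in range(-60,10,6):
    k=m&dd&(q[...,0]>=a)&(q[...,0]<a+6); print(a, k.sum(), q[k][:,1].min().round(1) if k.sum() else None)
E
```

```text
t 12.57 p [0.6981 0.0394 0.0135] yaw -11.17 down [ 0.002 -0.    -1.   ] F [ 0.2  0.3 -0.8] w 0.0002
276 [(215, (np.float64(-28.0), np.float64(-39.0), np.float64(-16.0))), (225, (np.float64(-27.0), np.float64(-36.0), np.float64(-15.0))), (240, (np.float64(-27.0), np.float64(-31.0), np.float64(-15.0))), (255, (np.float64(-27.0), np.float64(-25.0), np.float64(-15.0))), (270, (np.float64(-1.0), np.float64(-24.0), np.float64(-1.0))), (285, (np.float64(13.0), np.float64(-18.0), np.float64(8.0))), (292, (np.float64(-13.0), np.float64(-13.0), np.float64(-7.0))), (300, (np.float64(-13.0), np.float64(-9.0), np.float64(-7.0))), (310, (np.float64(-20.0), np.float64(-5.0), np.float64(-11.0)))]
290 [(215, (np.float64(-32.0), np.float64(-39.0), np.float64(-12.0))), (225, (np.float64(-30.0), np.float64(-36.0), np.float64(-11.0))), (240, (np.float64(-30.0), np.float64(-30.0), np.float64(-11.0))), (255, (np.float64(-31.0), np.float64(-25.0), np.float64(-12.0))), (270, (np.float64(-3.0), np.float64(-24.0), np.float64(6.0))), (285, (np.float64(14.0), np.float64(-19.0), np.float64(16.0))), (292, (np.floa
[... 3192 characters left out ...]
, np.float64(-11.0))), (225, (np.float64(-61.0), np.float64(-28.0), np.float64(-7.0))), (240, (np.float64(-57.0), np.float64(-25.0), np.float64(-4.0))), (255, (np.float64(-56.0), np.float64(-20.0), np.float64(-3.0))), (270, (np.float64(-71.0), np.float64(-13.0), np.float64(-17.0))), (285, (np.float64(-72.0), np.float64(-10.0), np.float64(-17.0))), (292, (np.float64(-72.0), np.float64(-8.0), np.float64(-17.0))), (300, (np.float64(-73.0), np.float64(-6.0), np.float64(-18.0))), (310, (np.float64(-50.0), np.float64(-4.0), np.float64(2.0)))]
-60 3117 -41.3
-54 1516 -36.6
-48 754 -31.5
-42 395 -16.7
-36 163 -40.0
-30 314 -24.4
-24 323 -24.2
-18 310 -40.1
-12 210 -40.2
-6 44 -24.1
0 0 None
6 0 None
```

>>> {"fn": "carry_out", "kwargs": {
  "deltas": [0, -0.05, 0, 0, 0, 0, -1, 0, -0.05, 0, 0, 0, 0, -1, 0, -0.05, 0, 0, 0, 0, -1, 0, -0.05, 0, 0, 0, 0, -1, 0, -0.05, 0, 0, 0, 0, -1, 0, -0.05, 0, 0, 0, 0, -1, 0, 0, 0, 0, 0, 0, -1]
}}

```text
clock: 13.45
position: [0.694, 0.0222, 0.0124]
ee_rot: [0.704, 0.069, 0.704, -0.069]
contact_force: [0.2, -1.0, 0.2]
width: 0.0001
```

```bash
python3 look.py k; python3 ends.py k
```

```text
t 13.45 p [0.694  0.0222 0.0124] yaw -11.15 down [-0. -0. -1.] F [ 0.2 -1.   0.2] w 0.0001
wrist c [ 0.6799 -0.0445  0.026 ] yaw -11.14 tilt 0.04 L 0.1059 u,v mm 71.8 28.5 ends v -0.022 0.082
scene c [ 0.6768 -0.0658  0.0264] yaw -11.38 tilt -0.01 L 0.1489 u,v mm 72.9 7.0 ends v -0.068 0.082
```

View pics/l_k.png

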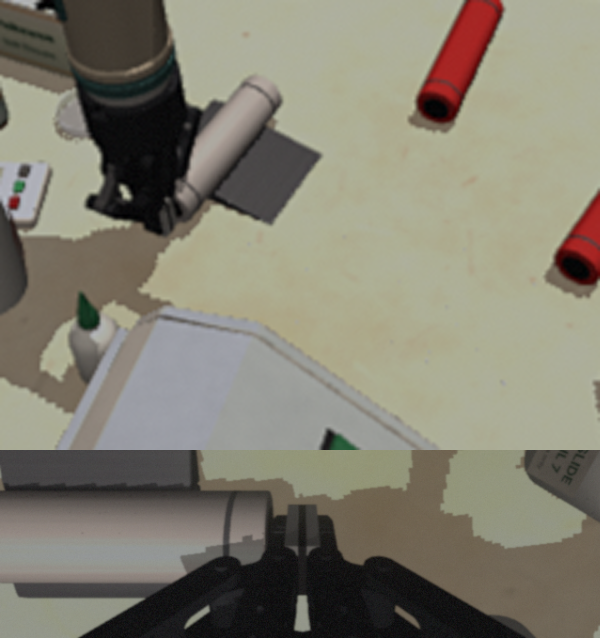

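>>> {"fn": "carry_out", "kwargs": {
  "deltas": [0, -0.04, 0, 0, 0, 0, -1, 0, -0.04, 0, 0, 0, 0, -1, 0, -0.033, 0, 0, 0, 0, -1, 0, 0, 0, 0, 0, 0, -1]
}}

```text
clock: 14.05
position: [0.6927, 0.0155, 0.0124]
ee_rot: [0.704, 0.069, 0.704, -0.069]
contact_force: [0.1, -0.2, 0.2]
width: -0.0001
```

```bash
python3 look.py l; python3 ends.py l
```

```text
t 14.05 p [0.6927 0.0155 0.0124] yaw -11.15 down [-0. -0. -1.] F [ 0.1 -0.2  0.2] w -0.0001
wrist c [ 0.6786 -0.0513  0.026 ] yaw -11.13 tilt 0.05 L 0.1064 u,v mm 71.8 21.6 ends v -0.028 0.076
scene c [ 0.6755 -0.0723  0.0263] yaw -11.15 tilt -0.03 L 0.1492 u,v mm 72.9 0.3 ends v -0.076 0.076
```

>>> {"fn": "carry_out", "kwargs": {
  "deltas": [0, 0.15, 0, 0, 0, 0, -1, 0, 0.25, 0, 0, 0, 0, -1, -0.4, 0, 0, 0, 0, 0, -1, -0.8, 0, 0, 0, 0, 0, -1, -0.8, 0, 0, 0, 0, 0, -1, -0.4, -0.3, -0.4, 0, 0, 0, -1, 0, -0.5, -0.8, 0, 0, 0, -1, 0, -0.4, -0.8, 0, 0, 0, -1, 0, 0, -0.5, 0, 0, 0, -1, 0, 0, 0, 0, 0, 0, -1]
}}

```text
clock: 15.4
position: [0.5343, -0.0011, 0.1568]
ee_rot: [0.704, 0.069, 0.704, -0.068]
contact_force: [0.4, 0.3, 0.3]
width: 0.0
```

```bash
python3 look.py m; python3 ends.py m; python3 - <<'E'
from wr import *
d=dict(np.load("pics/scene_m.npz")); cv2.imwrite("pics/sm.png",d["color"][:,:,::-1])
d=dict(np.load("pics/wrist_m.npz")); cv2.imwrite("pics/wm.png",d["color"][:,:,::-1])
E
```

```text
t 15.4 p [ 0.5343 -0.0011  0.1568] yaw -11.1 down [-0.001  0.001 -1.   ] F [0.4 0.3 0.3] w 0.0
wrist c [ 0.6824 -0.0298  0.026 ] yaw 167.44 tilt 1.25 L 0.01 u,v mm 71.5 43.3 ends v 0.038 0.048
scene c [ 0.6755 -0.0721  0.0263] yaw -11.12 tilt -0.06 L 0.1499 u,v mm 72.8 0.6 ends v -0.076 0.076
```

View pics/sm.png

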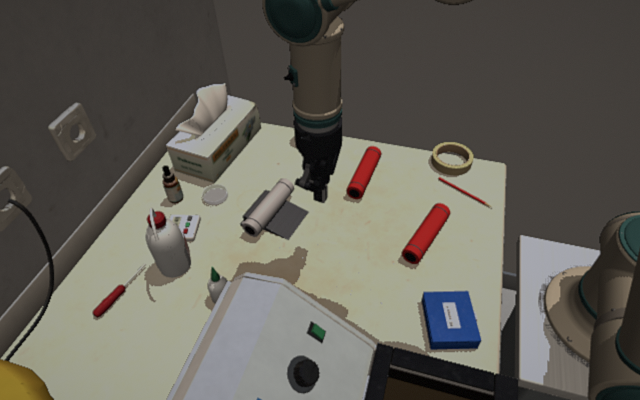

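View pics/wm.png

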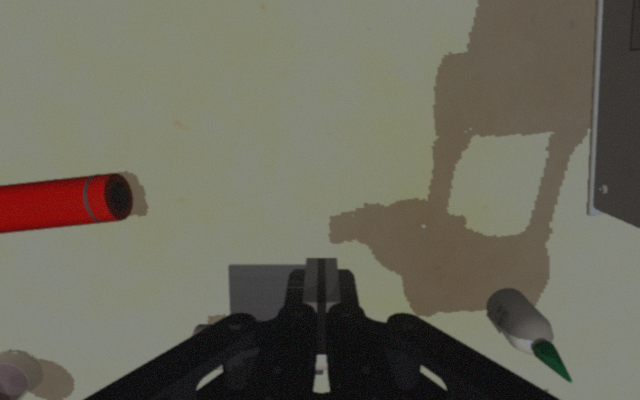

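>>> {"fn": "carry_out", "kwargs": {
  "deltas": [-0.6, 0, -0.5, 0, 0, 0, 1, -0.6, 0, -0.3, 0, 0, 0, 1, 0, 0, 0, 0, 0, 0, 1, 0, 0, 0, 0, 0, 0, 1, 0, 0, 0, 0, 0, 0, 1]
}}

```text
clock: 16.12
position: [0.4895, 0.0071, 0.227]
ee_rot: [0.703, 0.069, 0.705, -0.069]
contact_force: [-0.5, 0.4, 0.3]
width: 0.0853
```

```bash
python3 look.py n; python3 ends.py n; python3 - <<'E'
from wr import *
d=dict(np.load("pics/scene_n.npz")); a=dict(np.load("pics/scene0.npz"))
for n,(x0,x1,y0,y1) in dict(bottle=(205,228,262,290),jar=(296,322,98,138),dish=(200,230,184,208)).items():
    print(n,np.abs(d["color"][y0:y1,x0:x1].astype(int)-a["color"][y0:y1,x0:x1]).mean().round(1))
w=dict(np.load("pics/wrist_n.npz")); im=np.hstack([cv2.resize(d["color"][80:310,150:400,::-1],(400,368)),cv2.resize(w["color"][...,::-1],(400,250))[:,:] if 0 else np.pad(cv2.resize(w["color"][...,::-1],(400,250)),((0,118),(0,0),(0,0)))])
cv2.imwrite("pics/n2.png",im)
E
```

```text
t 16.12 p [0.4895 0.0071 0.227 ] yaw -11.13 down [-0.002  0.    -1.   ] F [-0.5  0.4  0.3] w 0.0853
wrist c [ 0.6745 -0.0708  0.0259] yaw -11.14 tilt -0.0 L 0.148 u,v mm 71.7 1.6 ends v -0.074 0.076
scene c [ 0.6755 -0.0718  0.0265] yaw -11.19 tilt -0.16 L 0.1493 u,v mm 72.9 0.8 ends v -0.074 0.076
bottle 5.4
jar 6.2
dish 5.6
```

View pics/n2.png

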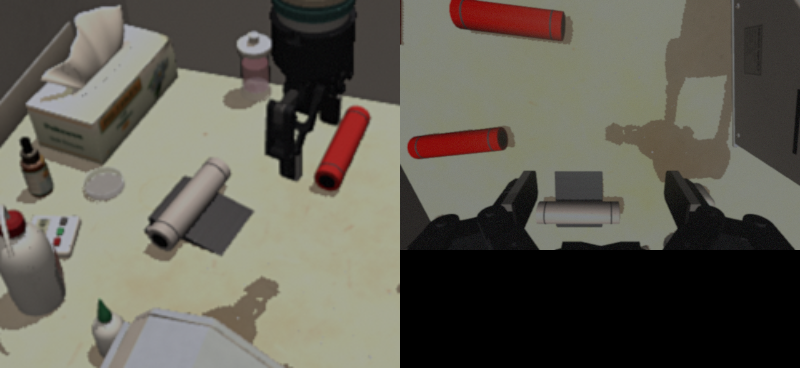

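The scene half of the picture shows the shaft seated and square in the block at about (188,200). The jar (255,60), dish (103,184) and bottle (105,325) stand as before. In the wrist half the shaft spans 537-620 and the block 555-603, so the overhangs are about equal. Both cameras put the offset at 0.8-1.6 mm and the gripper is clear, so I'm handing in.

```bash
python3 -c "
from rig import job,readout
print(readout.get_state()['clock']); print(job.sign_off())"
```

```text
16.225
the job is handed in; nothing more can be done
None
```

The shaft is lying squarely in the V-block groove, and I handed the job in at about 16.2 s with the gripper open and well clear. I rolled it along the bench and up the ramp with the two open fingers behind it, and it dropped into the groove by itself. I then pushed lightly on its left end with the shut fingers, about 15 mm in two nudges, to centre it. It was never pinched or lifted, and force readings between moves stayed within about 2.5 N.

**Final checks, both cameras:**
- **Height:** the axis is 26 mm above the bench.
- **Squareness:** the shaft's yaw is about -11.15°, against about -11.2° for the block.
- **Centring:** it is about 1 mm off centre toward the left; the scene camera gave 0.8 mm and the wrist camera 1.6 mm.
- **Other objects:** the oil bottle, staining jar and petri dish show no change from the first picture.

**What disagreed or failed:**
- **Block angle:** early estimates of the block's yaw ranged from about -9° to -13°. The ramp edge seen close up and the way the shaft settled both gave about -11.1°.
- **Steering:** my first off-centre push was meant to turn the shaft, but it only rolled forward about 13 mm. That is why I corrected the endways offset in the groove instead.
- **Wrist view:** one wrist-camera measurement, just before the gripper opened, was useless because the fingers blocked the view. I repeated it after moving away.

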